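# Clear a touch-latch lid and spring it ajar

### The arm

A 6-joint arm with a two-finger parallel gripper is mounted at the origin on a cart in front of the work surface, level with it; the furniture and walls round the work are solid. World frame = base frame: x ahead of the robot, y to its left, z up, the work surface at z = 0. Lengths are in m, angles in degrees, forces in N, time in s.
With the tool pointing down it reaches from about 0.375 to 0.925 m from the base axis. Payload 5.7 kg.
Tool frame: the origin (TCP) lies at the very end of the fingers, on their centre line; the grasp point (between the pads) lies 19 mm behind it; z points along the fingers, x is the direction in which the jaws open and shut, and the axes are right-handed (so a half turn about z gives the same grasp; the last joint's range is limited). The gripper opens to 88 mm and grips with 3 to 60 N. Pads are 20 mm wide; open, the fingers measure 115 mm over their backs; the gripper's body (75 mm by 178 mm) begins 61 mm behind the grasp point.
Start: joints at [65.14, 20.558, 86.54, -0, 72.909, -6.595], TCP at [0.188, 0.57, 0.223] pointing down, gripper open.
Joint ranges: [-170.27, 170.27], [-57.76, 135], [12.27, 136.19], [-55.21, 235.2], [11.17, 155.16], [-170.74, 170.74]. Speed limits (degrees/s): [136.94, 136.94, 180, 180, 180, 180].

### API

Orientations are given as a 3x3 rotation matrix whose columns are the frame's x, y, z axes.
In Python, from plant import read_state, snapshot, camera_params, job_done, spot_in gives the robot as it stands. The module is installed in compiled form; this text tells all that it offers.
- The arm moves only by the tool move_arm, never from a script. Its argument "plan" is a list of rows, each a list of 3 entries, a list of its own where there are three numbers: the shift along the tool's x, y, z in m, then the turn, a rotation vector about the tool's x, y, z in rad, then the opening, from -1 (shut) to 1 (fully open). In form: [[[x, y, z], [ax, ay, az], jaw], ...]. A call has 1 to 12 rows; each row shifts and turns the commanded pose from where the row before left it, along the tool's axes as they then stand; what a row does not reach is not made up. A row lasts 1/12 s, in which the tool goes at most 41.7 mm and 7.16 degrees, less where a joint would pass 70% of its speed; a pose out of reach is approached as far as the arm can. A call with a gripper value outside its range is refused whole. The fingers move at their own pace and stop on an object; "squeeze" is the grip in N (left out, the last holds). Time passes only in rows, so rows that do not move let the fingers close. It gives the time, the measured TCP pose, the force and the opening at its end, in the units of the state.
- read_state(): the state, without advancing time (a new reading comes with each control period).
- snapshot(name): name is "scene" or "top"; returns the picture (400x640x3 uint8, blue, green, red); there is no depth.
- camera_params(name): a dict with "fovy" (degrees; the focal length in pixels is half the picture's height over the tangent of half this angle, whatever the lens; pixels are square), "cx", "cy" (the principal point, pixels), "k1" (the pictures are not rectified: a ray, as slopes to the right and down, at radius r is drawn at 1 + k1 r^2 times it, then the intrinsics apply), "camera_from_world" (4x4, takes a point from world to camera coordinates). Camera axes: x right, y down, z forward; pixel columns grow to the right and rows downward; lengths in m; the calibration is good to about 2 mm. A picture is of the moment at which its call begins. camera_params takes no time and is no camera call.
- job_done(): hands the job in, once; it reports no verdict.
Trained networks look in the newest picture that a camera, given by its name, has taken for a name from the list of things; names that differ only in an ending like _2 or _b are one class to them, and where a whole thing is asked for, a point or a joint stands for the part that bears it (a point fixed in the world has none). Each returns a list of dicts, best first, with "p" (0 to 1); they miss things now and then, are a little off and sometimes report something else, mostly with a low value. They report only what shows in the picture. A call takes as long as a camera call. They do not tell look-alikes from the thing itself.
- spot_in(camera, name): "location" ([x, y, z] in m, in world coordinates, good to about 4 mm: the middle of the surface that is visible of it).
The state is a dict: "time_s": time; "q": joint angles; "joint_vel": joint speeds; "joint_efforts": joint torques, N m; "tcp_pos": TCP position; "ee_rot": TCP orientation; "contact_force": force on the tool from outside, world axes, zero at the start; "wrist_torque": the same for the moment, N m; "grip_width": finger opening in m.
Only numpy, scipy, OpenCV 4.12 (cv2) and the standard library are available. Lean on these libraries where they do the work, as an engineer would, in place of code of your own. Each camera call takes 0.05 s, during which the arm holds its last target.

### The job

The low grey storage box has a touch-latch spring lid at each end. Using only the fingertips and picking nothing up, slide the round glass dish off the lid it lies on until it lies wholly on the fixed plain panel in the middle; then press that lid in at its front mark until the catch lets go, and leave it sprung ajar. Leave the other lid shut with its square chip tray on it, and do not disturb the other things on the bench.

Things in the scene. Friction and masses are not known exactly. Their poses are not given: they have to be found in the camera images.
- store: grey storage box fixed to the bench, 120 mm (x, front to back) x 290 mm (y) x 55 mm high; origin at the centre of its underside; its front is towards -x, its left end +y. Top flush at 55 mm: left lid y = +57 to +139, fixed plain grey plastic middle panel y = -55 to +55, right lid y = -139 to -57 mm, all x = -62 to +42 mm; fixed hinge strip behind, 4 mm end walls.
- lid_left (a joint): hinge of the left spring lid (at the box's +y end), rad: 0 = shut, latched, flush with the box's top; negative = pressed in (end stop -0.085); the latch lets go past about -0.05; the spring then drives the lid up to 0.45 as the finger rises, where it stays; it cannot latch again. Aluminium plate 100 x 82 x 5 mm (box x by y), 15 mm front lip; hinge along the box's y at box x = +42 mm.
- lid_right (a joint): hinge of the right spring lid (at the box's -y end), rad: 0 = shut, latched, flush with the box's top; negative = pressed in (end stop -0.085); the latch lets go past about -0.05; the spring then drives the lid up to 0.45 as the finger rises, where it stays; it cannot latch again. Aluminium plate 100 x 82 x 5 mm (box x by y), 15 mm front lip; hinge along the box's y at box x = +42 mm.
- press_left (a point): centre of the small round press mark (16 mm across) on top of the left lid, 88 mm in front of its hinge, on its middle line; moves with the lid. The latch lets go when this point is pressed about 4.5 mm down, with about 5 N; the end stop is at 7.5 mm. Light things lying on the lid do not release it.
- press_right (a point): centre of the small round press mark (16 mm across) on top of the right lid, 88 mm in front of its hinge, on its middle line; moves with the lid. The latch lets go when this point is pressed about 4.5 mm down, with about 5 N; the end stop is at 7.5 mm. Light things lying on the lid do not release it.
- dish: round open glass dish with two small dies in it, 55 mm across, 12 mm high, 45 g, loose, lying on one of the two lids (either one); origin at the centre of its underside
- pack: flat square chip tray with a clear cover, 51 x 51 x 9 mm, 30 g, loose, lying on the other lid; stays there; origin at the centre of its underside
- loupe: black eye loupe standing on the bench left of the box, 36 mm across and high, loose bystander; origin at the centre of its underside
- vial: small lying vial with a black cap, 13 x 51 x 13 mm, on the bench right of the box, loose bystander; origin at the centre of its underside
- tweezers: steel tweezers lying on the bench in front of the box, 28 x 125 x 8 mm, long along their y, loose bystander; origin at the centre of their underside
- marker: marker pen lying on the bench behind the box, 12 x 126 x 12 mm, long along its y, loose bystander; origin at the centre of its underside
Mind the look-alikes: they are no part of the job. What is shaped like the pack but purple or yellow is not meant.

How it is judged:
By the outcome, as a careful person would: the job done as asked, in the order asked, and still so for the second after the job is handed in, with the robot touching nothing.
It also fails if it takes over 45 s, if anything falls off the work surface, if the arm or the gripper's body presses on something with over 40 N, if the wrist force passes 120 N, or if a joint passes its speed limit or range.

## Working session

There is one attempt and no reset: what is moved stays moved. The work goes in short steps, Python scripts to look and compute and a tool call to move; the robot and the scene stay as the last step left them, time stands still between calls to the robot, and variables do not carry over. Pictures are saved under pics/ and viewed, and the job is handed in when it is done.

Besides the shell and the picture viewer there is one more tool, called after "Emit:" as name([rows], argument=value, ...), one row to a line, values as JSON. move_arm: Moves the arm, as the interface text tells. Its arguments: {"type":"object","properties":{"plan":{"type":"array"},"squeeze":{"type":"number"}},"required":["plan"]}

```bash
mkdir -p pics
cat > h.py <<'E'
import numpy as np,cv2
from plant import *
def ray(cam,u,v):
    p=camera_params(cam);f=200/np.tan(np.radians(p["fovy"])/2)
    a=np.array([(u-p["cx"])/f,(v-p["cy"])/f]);b=a.copy()
    for _ in range(30): b=a/(1+p["k1"]*(b@b))
    T=np.array(p["camera_from_world"]);R=T[:3,:3];t=T[:3,3]
    return -R.T@t, R.T@np.array([b[0],b[1],1])
def at(cam,u,v,z):
    o,d=ray(cam,u,v);return o+d*(z-o[2])/d[2]
def px(cam,P):
    p=camera_params(cam);f=200/np.tan(np.radians(p["fovy"])/2)
    T=np.array(p["camera_from_world"]);c=T[:3,:3]@np.array(P)+T[:3,3];s=c[:2]/c[2];s=s*(1+p["k1"]*(s@s))
    return s[0]*f+p["cx"],s[1]*f+p["cy"]
E
python3 - <<'E'
from h import *
for c in("top","scene"):
    im=snapshot(c);cv2.imwrite(f"pics/{c}0.png",im)
    for n in("store","dish","pack","press_left","press_right"):
        print(c,n,[(np.round(d["location"],3).tolist(),round(d["p"],2)) for d in spot_in(c,n)][:4])
s=read_state();print(s)
E
```

```text
top store [([0.559, -0.029, 0.054], 0.74), ([0.544, 0.068, 0.061], 0.67)]
top dish [([0.541, 0.066, 0.061], 0.93)]
top pack [([0.58, -0.123, 0.06], 0.84), ([0.755, -0.07, 0.014], 0.82), ([0.356, -0.063, 0.01], 0.75), ([0.363, -0.222, 0.012], 0.68)]
top press_left [([0.512, 0.055, 0.058], 0.66)]
top press_right [([0.562, -0.126, 0.056], 0.91), ([0.578, -0.125, 0.06], 0.49), ([0.557, -0.033, 0.052], 0.19)]
scene store [([0.533, -0.051, 0.059], 0.76)]
scene dish [([0.541, 0.07, 0.056], 0.69)]
scene pack [([0.578, -0.127, 0.064], 0.96), ([0.356, -0.226, 0.008], 0.84), ([0.751, -0.072, 0.011], 0.78), ([0.468, -0.272, 0.008], 0.73)]
scene press_left [([0.5, 0.046, 0.055], 0.88)]
scene press_right [([0.548, -0.138, 0.051], 0.95)]
{'time_s': 0.6, 'q': array([ 6.51418061e+01,  2.05567785e+01,  8.65376378e+01,  1.44651777e-03,
        7.29095518e+01, -6.59451499e+00]), 'joint_vel': array([-0.00407132, -0.06974271, -0.07894908, -0.09453255,  0.02063785,
        0.00045482]), 'joint_efforts': array([-5.97033676e-06, -5.15041566e+01, -2.71005785e+01,  6.77318405e-02,
        2.48163653e-02,  1.22800876e-05]), 'tcp_pos': array([0.18802466, 0.56976319, 0.22264533]), 'ee_rot': array([[ 3.13397576e-01,  9.49622007e-01, -5.10093752e-05],
       [ 9.49622006e-01, -3.13397579e-01, -5.26953379e-05],
       [-6.60268672e-05, -3.19250340e-05, -9.99999997e-01]]), 'contact_force': array([-0.97666598,  0.04260277, -0.48568842]), 'wrist_torque': array([0.01091014, 0.0205728 , 0.03416538]), 'grip_width': 0.08754874823302497}
```

View pics/top0.png

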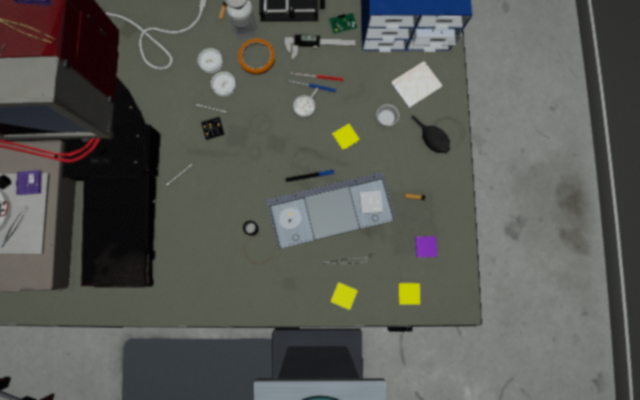

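View pics/scene0.png

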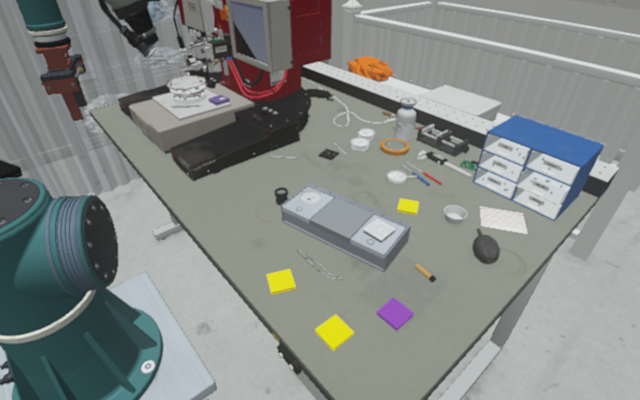

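The dish is on the left lid, at about (290,217) in the top view. The pack is on the right lid at about (371,202). I'll zoom in to find the box pose.

Run:
```python
from h import *
im=cv2.imread("pics/top0.png")[165:260,260:400]
cv2.imwrite("pics/z0.png",cv2.resize(im,None,fx=5.5,fy=5.5,interpolation=cv2.INTER_CUBIC))
```

```text
(no output)
```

View pics/z0.png

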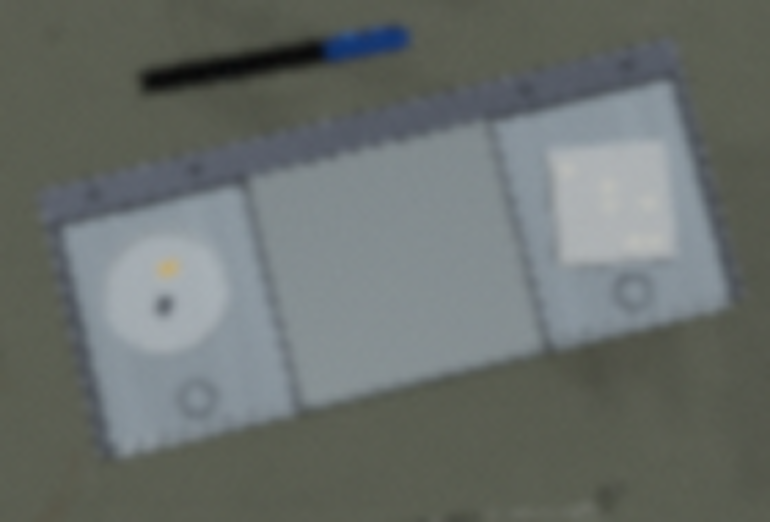

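```bash
cat >> h.py <<'E'
def zp(x,y,u0=260,v0=165,s=5.5): return u0+(x+.5)/s-.5, v0+(y+.5)/s-.5
def fit(B,W):
    B=np.array(B);W=np.array(W);b=B.mean(0);w=W.mean(0)
    H=(B-b).T@(W-w);th=np.arctan2(H[0,1]-H[1,0],H[0,0]+H[1,1])
    R=np.array([[np.cos(th),-np.sin(th)],[np.sin(th),np.cos(th)]]);return R,w-R@b,th
E
python3 - <<'E'
from h import *
Z=[(299,411),(548,349),(494,120),(248,180),(197,399),(632,291)]
B=np.array([(-62,56),(-62,-56),(42,-56),(42,56),(-46,98),(-46,-98)])/1e3
W=np.array([at("top",*zp(*z),.055)[:2] for z in Z])
R,t,th=fit(B,W);print(np.degrees(th),t,"res mm",np.round(((B@R.T+t)-W)*1e3,1).tolist())
for n,z,h in(("dish",(166,294),.067),("pack",(613,203),.064)):
    w=at("top",*zp(*z),h)[:2];print(n,w,"box",R.T@(w-t)*1e3)
# verify in scene
im=cv2.imread("pics/scene0.png");S=4
zi=cv2.resize(im[180:275,270:420],None,fx=S,fy=S,interpolation=cv2.INTER_CUBIC)
for b in B:
    u,v=px("scene",[*(R@b+t),.055]);cv2.circle(zi,(int((u-270+.5)*S),int((v-180+.5)*S)),3,(0,0,255),-1)
w=at("top",*zp(166,294),.067);u,v=px("scene",w);cv2.circle(zi,(int((u-269.5)*S),int((v-179.5)*S)),3,(0,255,0),-1)
cv2.imwrite("pics/z1.png",zi)
E
```

```text
13.095574443791152 [ 0.56253344 -0.02944421] res mm [[0.2, -0.3], [-0.5, -1.1], [-0.3, 0.9], [0.3, 1.6], [0.8, 0.1], [-0.4, -1.2]]
dish [0.53920741 0.06822784] box [ -0.58925184 100.41705611]
pack [ 0.57785792 -0.12551334] box [ -6.84102542 -97.04286393]
```

View pics/z1.png

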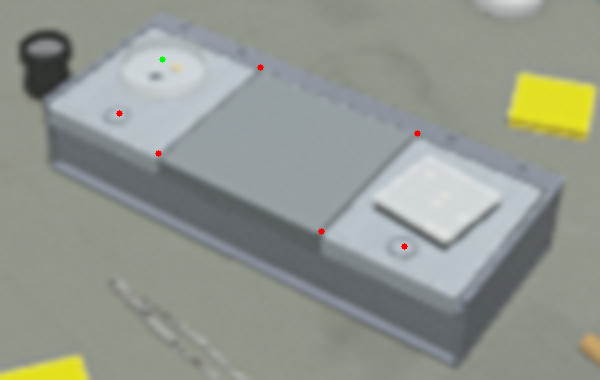

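Residuals are about 1 mm and the scene view agrees: box yaw 13.1°, dish at box (-1,100). I'll push with two fingertips about 36 mm apart acting as a cradle, starting beyond the +y end.

```bash
cat >> h.py <<'E'
TH=np.radians(13.1);RB=np.array([[np.cos(TH),-np.sin(TH)],[np.sin(TH),np.cos(TH)]]);TB=np.array([.5625,-.0294])
def b2w(x,y): return RB@[x,y]+TB
def w2b(p): return RB.T@(np.array(p[:2])-TB)
def where():
    s=read_state();print("t",s["time_s"],"box mm",np.round(w2b(s["tcp_pos"])*1e3,1),"z",round(s["tcp_pos"][2]*1e3,1),"yaw",np.degrees(np.arctan2(s["ee_rot"][1,0],s["ee_rot"][0,0]))-13.1,"F",s["contact_force"].round(1),"w",s["grip_width"],"q",s["q"].round(0))
E
python3 - <<'E'
from h import *
from scipy.spatial.transform import Rotation as Ro
s=read_state();p=s["tcp_pos"];R=s["ee_rot"]
g=np.array([*b2w(-.002,.152),.12]);print(g)
N=17
for i in range(N):
    n=N-i
    a=.1137 if i<9 else 0
    d=R.T@((g-p)/n); d=d.round(4); p=p+R@d; R=R@Ro.from_rotvec([0,0,a]).as_matrix()
    print(i,d.tolist(),a)
print(p,R)
E
```

```text
[0.52610105 0.11819104 0.12      ]
0 [-0.019, 0.0272, 0.006] 0.1137
1 [-0.0158, 0.0292, 0.006] 0.1137
2 [-0.0124, 0.0308, 0.006] 0.1137
3 [-0.0088, 0.032, 0.006] 0.1137
4 [-0.0051, 0.0328, 0.0061] 0.1137
5 [-0.0014, 0.0332, 0.006] 0.1137
6 [0.0024, 0.0331, 0.0061] 0.1137
7 [0.0062, 0.0326, 0.006] 0.1137
8 [0.0098, 0.0317, 0.0061] 0.1137
9 [0.0133, 0.0304, 0.006] 0
10 [0.0134, 0.0304, 0.0061] 0
11 [0.0133, 0.0304, 0.006] 0
12 [0.0134, 0.0303, 0.0061] 0
13 [0.0133, 0.0304, 0.006] 0
14 [0.0134, 0.0303, 0.0061] 0
15 [0.0133, 0.0304, 0.006] 0
16 [0.0134, 0.0303, 0.0061] 0
[0.52610616 0.1182138  0.11995188] [[ 9.73955689e-01  2.26738423e-01 -5.10093752e-05]
 [ 2.26738421e-01 -9.73955690e-01 -5.26953379e-05]
 [-6.16289290e-05  3.97571390e-05 -9.99999997e-01]]
```

Emit:
move_arm([
  [[-0.019,0.0272,0.006],[0,0,0.1137],-0.18],
  [[-0.0158,0.0292,0.006],[0,0,0.1137],-0.18],
  [[-0.0124,0.0308,0.006],[0,0,0.1137],-0.18],
  [[-0.0088,0.032,0.006],[0,0,0.1137],-0.18],
  [[-0.0051,0.0328,0.006],[0,0,0.1137],-0.18],
  [[-0.0014,0.0332,0.006],[0,0,0.1137],-0.18],
  [[0.0024,0.0331,0.006],[0,0,0.1137],-0.18],
  [[0.0062,0.0326,0.006],[0,0,0.1137],-0.18],
  [[0.0098,0.0317,0.006],[0,0,0.1137],-0.18],
  [[0.0133,0.0304,0.006],[0,0,0],-0.18],
  [[0.0133,0.0304,0.006],[0,0,0],-0.18],
  [[0.0133,0.0304,0.006],[0,0,0],-0.18],
])

```text
time_s: 1.6
tcp_pos: [0.4275, 0.2494, 0.1506]
ee_rot: [[0.974, 0.227, 0.001], [0.227, -0.974, 0.0], [0.001, -0.0, -1.0]]
contact_force: [0.6, 0.6, -0.4]
grip_width: 0.0362
```

Emit:
move_arm([
  [[0.0133,0.0304,0.006],[0,0,0],-0.18],
  [[0.0133,0.0304,0.006],[0,0,0],-0.18],
  [[0.0133,0.0304,0.006],[0,0,0],-0.18],
  [[0.0133,0.0304,0.006],[0,0,0],-0.18],
  [[0.0133,0.0304,0.006],[0,0,0],-0.18],
  [[0,0,0],[0,0,0],-0.18],
  [[0,0,0],[0,0,0],-0.18],
])

```text
time_s: 2.18
tcp_pos: [0.5266, 0.1165, 0.1203]
ee_rot: [[0.975, 0.224, -0.0], [0.224, -0.975, -0.0], [-0.0, -0.0, -1.0]]
contact_force: [-0.3, -0.0, 0.8]
grip_width: 0.0364
```

```bash
python3 -c "
from h import *
where();print(read_state()['ee_rot'].round(3))"
```

```text
t 2.1833 box mm [ -1.9 150.2] z 120.3 yaw -0.17703738957166237 F [-0.3 -0.   0.8] w 0.03642487824017575 q [  5.  22. 101.   0.  57.  -8.]
[[ 0.975  0.224 -0.   ]
 [ 0.224 -0.975 -0.   ]
 [-0.    -0.    -1.   ]]
```

Emit:
move_arm([
  [[0,0,0.02],[0,0,0],-0.18],
  [[0,0,0.02],[0,0,0],-0.18],
  [[0,0,0.01],[0,0,0],-0.18],
  [[0,0,0.005],[0,0,0],-0.18],
  [[0,0,0.004],[0,0,0],-0.18],
  [[0,0,0],[0,0,0],-0.18],
])

```text
time_s: 2.68
tcp_pos: [0.5253, 0.1183, 0.0615]
ee_rot: [[0.974, 0.227, -0.001], [0.227, -0.974, -0.0], [-0.001, -0.0, -1.0]]
contact_force: [-0.2, 0.5, 0.2]
grip_width: 0.0359
```

```bash
python3 -c "
from h import *
where()
im=snapshot('top')[165:260,260:400]
a=cv2.resize(im,None,fx=4,fy=4,interpolation=cv2.INTER_CUBIC)
im=snapshot('scene')[165:260,270:410]
b=cv2.resize(im,None,fx=4,fy=4,interpolation=cv2.INTER_CUBIC)
cv2.imwrite('pics/z2.png',cv2.resize(np.hstack([a,b]),None,fx=.71,fy=.71));cv2.imwrite('pics/z2b.png',b)"
```

```text
t 2.6833 box mm [ -2.7 152.3] z 61.5 yaw 0.04623109820704663 F [-0.2  0.5  0.2] w 0.03589137649137885 q [  5.  27. 104.  -0.  49.  -8.]
```

View pics/z2.png

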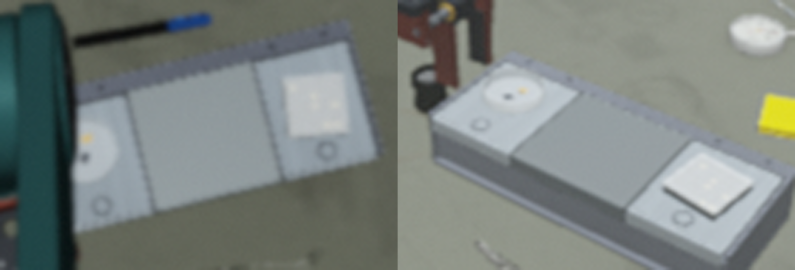

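Emit:
move_arm([
  [[0,0.006,0.001],[0,0,0],-0.18],
  [[0,0.006,0],[0,0,0],-0.18],
  [[0,0.004,0],[0,0,0],-0.18],
  [[0,0.003,0],[0,0,0],-0.18],
  [[0,0.003,0],[0,0,0],-0.18],
  [[0,0.004,0],[0,0,0],-0.18],
  [[0,0.004,0],[0,0,0],-0.18],
  [[0,0.004,0],[0,0,0],-0.18],
  [[0,0.004,0],[0,0,0],-0.18],
  [[0,0.004,0],[0,0,0],-0.18],
  [[0,0.004,0],[0,0,0],-0.18],
  [[0,0.004,0],[0,0,0],-0.18],
])

```text
time_s: 3.78
tcp_pos: [0.5371, 0.0687, 0.0606]
ee_rot: [[0.974, 0.227, -0.0], [0.227, -0.974, -0.0], [-0.0, 0.0, -1.0]]
contact_force: [-0.1, 0.5, 0.2]
grip_width: 0.0358
```

```bash
python3 -c "
from h import *
where()
im=snapshot('scene')[165:260,270:410]
b=cv2.resize(im,None,fx=4,fy=4,interpolation=cv2.INTER_CUBIC)
cv2.imwrite('pics/z3.png',b)"
```

```text
t 3.7833 box mm [ -2.5 101.3] z 60.6 yaw -0.0005452568377517508 F [-0.1  0.5  0.2] w 0.03583559308061589 q [ -0.  27. 103.  -0.  49. -13.]
```

View pics/z3.png

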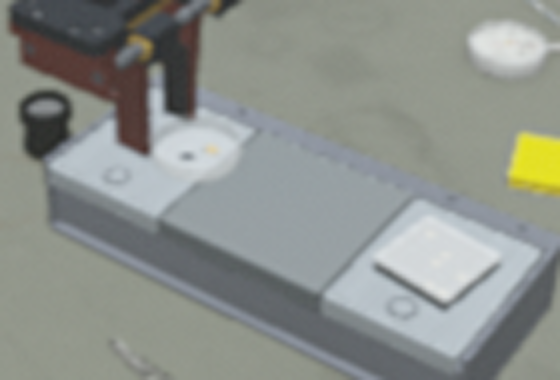

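The dish is cradled and sliding, now crossing onto the panel at about (195,150). I'll continue.

Emit:
move_arm([
  [[0,0.005,0],[0,0,0],-0.18],
  [[0,0.005,0],[0,0,0],-0.18],
  [[0,0.005,0],[0,0,0],-0.18],
  [[0,0.005,0],[0,0,0],-0.18],
  [[0,0.005,0],[0,0,0],-0.18],
  [[0,0.005,0],[0,0,0],-0.18],
  [[0,0.005,0],[0,0,0],-0.18],
  [[0,0.005,0],[0,0,0],-0.18],
  [[0,0.005,0],[0,0,0],-0.18],
  [[0,0.005,0],[0,0,0],-0.18],
  [[0,0.005,0],[0,0,0],-0.18],
  [[0,0.005,0],[0,0,0],-0.18],
])

```text
time_s: 4.83
tcp_pos: [0.5508, 0.0102, 0.0607]
ee_rot: [[0.974, 0.227, -0.0], [0.227, -0.974, -0.0], [-0.0, 0.0, -1.0]]
contact_force: [0.5, 0.1, -0.3]
grip_width: 0.0361
```

Emit:
move_arm([
  [[0,0.004,0],[0,0,0],-0.18],
  [[0,0.003,0],[0,0,0],-0.18],
  [[0,0.002,0],[0,0,0],-0.18],
  [[0,0,0],[0,0,0],-0.18],
  [[0,-0.006,0],[0,0,0],-0.18],
  [[0,-0.01,0],[0,0,0],-0.18],
  [[0,-0.015,-0.005],[0,0,0],-0.18],
  [[0,-0.015,-0.02],[0,0,0],-0.18],
  [[0,0,-0.02],[0,0,0],-1],
  [[0,0,0],[0,0,0],-1],
])

```text
time_s: 5.67
tcp_pos: [0.5439, 0.0485, 0.1086]
ee_rot: [[0.973, 0.229, 0.005], [0.229, -0.973, 0.0], [0.005, 0.001, -1.0]]
contact_force: [-0.1, 0.0, -0.1]
grip_width: 0.0262
```

```bash
python3 -c "
from h import *
where()
im=snapshot('scene')[165:260,270:410]
b=cv2.resize(im,None,fx=4,fy=4,interpolation=cv2.INTER_CUBIC)
cv2.imwrite('pics/z4.png',b)
print(spot_in('scene','dish')[:1], [w2b(d['location'])*1e3 for d in spot_in('scene','dish')[:1]])"
```

```text
t 5.6667 box mm [-0.5 80.1] z 108.6 yaw 0.12290712368204737 F [-0.1  0.  -0.1] w 0.026197833608317893 q [ -2.  24. 101.   0.  56. -15.]
[{'location': [0.5561, -0.0259, 0.0535], 'p': 0.77}] [array([-5.44016661,  4.85948425])]
```

View pics/z4.png

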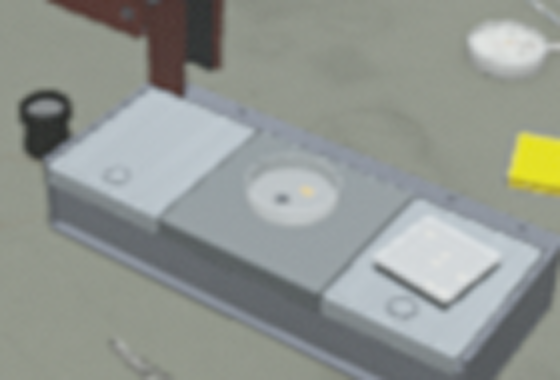

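The dish sits wholly on the panel, near box (-5,2). Next I close the fingers and move above the mark at box (-47,98).

Emit:
move_arm([
  [[-0.02,-0.009,0],[0,0,0],-1],
  [[-0.02,-0.009,0],[0,0,0],-1],
  [[-0.005,0,0],[0,0,0],-1],
  [[0,0,0],[0,0,0],-1],
  [[0,0,0],[0,0,0],-1],
  [[0,0,0],[0,0,0],-1],
])

```text
time_s: 6.32
tcp_pos: [0.4959, 0.0537, 0.1056]
ee_rot: [[0.974, 0.226, 0.001], [0.226, -0.974, -0.0], [0.001, 0.0, -1.0]]
contact_force: [0.4, -0.3, 0.6]
grip_width: 0.0003
```

```bash
python3 -c "
from h import *
where()"
```

```text
t 6.3167 box mm [-46.   96.1] z 105.6 yaw -0.01727961780908238 F [ 0.4 -0.3  0.6] w 0.0003258354337128224 q [ -2.  21. 106.  -0.  53. -15.]
```

Emit:
move_arm([
  [[-0.0015,-0.002,0.012],[0,0,0],-1],
  [[0,0,0.015],[0,0,0],-1],
  [[0,0,0.01],[0,0,0],-1],
  [[0,0,0.006],[0,0,0],-1],
  [[0,0,0],[0,0,0],-1],
  [[0,0,0],[0,0,0],-1],
])

```text
time_s: 6.82
tcp_pos: [0.4928, 0.0555, 0.0624]
ee_rot: [[0.974, 0.227, -0.001], [0.227, -0.974, -0.0], [-0.001, -0.0, -1.0]]
contact_force: [0.2, -0.2, 0.5]
grip_width: 0.0003
```

```bash
python3 -c "
from h import *
where()
im=snapshot('scene')[165:260,270:410]
b=cv2.resize(im,None,fx=4,fy=4,interpolation=cv2.INTER_CUBIC)
cv2.imwrite('pics/z5.png',b)"
```

```text
t 6.8167 box mm [-48.7  98.5] z 62.4 yaw -0.005428721873594 F [ 0.2 -0.2  0.5] w 0.00027177578862735106 q [ -2.  24. 109.  -0.  47. -15.]
```

View pics/z5.png

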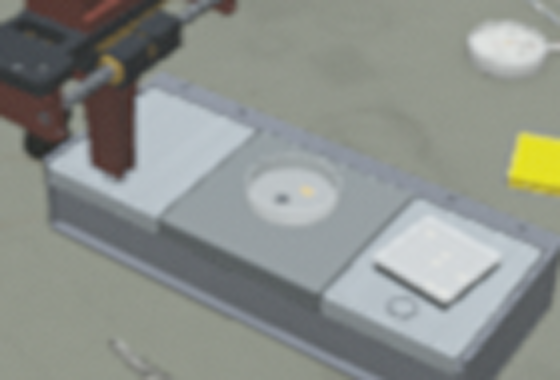

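The fingertip is over the mark at about (117,176). I'll press slowly.

Emit:
move_arm([
  [[0,0,0.003],[0,0,0],-1],
  [[0,0,0.003],[0,0,0],-1],
  [[0,0,0.001],[0,0,0],-1],
  [[0,0,0.001],[0,0,0],-1],
  [[0,0,0.001],[0,0,0],-1],
  [[0,0,0.001],[0,0,0],-1],
  [[0,0,0.001],[0,0,0],-1],
  [[0,0,0],[0,0,0],-1],
])

```text
time_s: 7.53
tcp_pos: [0.4926, 0.0556, 0.052]
ee_rot: [[0.974, 0.227, 0.0], [0.227, -0.974, -0.0], [0.0, 0.0, -1.0]]
contact_force: [-2.0, -0.8, 4.4]
grip_width: 0.0003
```

Emit:
move_arm([
  [[0,0,0.001],[0,0,0],-1],
  [[0,0,0.001],[0,0,0],-1],
  [[0,0,0],[0,0,0],-1],
])

```text
time_s: 7.78
tcp_pos: [0.4926, 0.0557, 0.0499]
ee_rot: [[0.974, 0.227, 0.0], [0.227, -0.974, -0.0], [0.0, 0.0, -1.0]]
contact_force: [-0.7, 0.8, 4.8]
grip_width: 0.0006
```

Emit:
move_arm([
  [[0,0,0.0005],[0,0,0],-1],
  [[0,0,0.0005],[0,0,0],-1],
  [[0,0,0],[0,0,0],-1],
])

```text
time_s: 8.03
tcp_pos: [0.4926, 0.0556, 0.0488]
ee_rot: [[0.974, 0.227, 0.0], [0.227, -0.974, -0.0], [0.0, 0.0, -1.0]]
contact_force: [-1.0, -0.6, 4.2]
grip_width: 0.0002
```

Pressed about 6 mm, which is past the release point. I'll rise gently.

Emit:
move_arm([
  [[0,0,-0.003],[0,0,0],-1],
  [[0,0,-0.004],[0,0,0],-1],
  [[0,0,-0.004],[0,0,0],-1],
  [[0,0,-0.004],[0,0,0],-1],
  [[0,0,-0.004],[0,0,0],-1],
  [[0,0,-0.004],[0,0,0],-1],
])

```text
time_s: 8.53
tcp_pos: [0.4937, 0.0557, 0.0724]
ee_rot: [[0.974, 0.227, 0.002], [0.227, -0.974, -0.0], [0.002, 0.0, -1.0]]
contact_force: [1.8, 1.0, 1.9]
grip_width: 0.0003
```

```bash
python3 -c "
from h import *
where()
im=snapshot('scene')[165:260,270:410]
b=cv2.resize(im,None,fx=4,fy=4,interpolation=cv2.INTER_CUBIC)
cv2.imwrite('pics/z6.png',b)"
```

```text
t 8.5333 box mm [-47.8  98.5] z 72.4 yaw -0.003944553060893696 F [1.8 1.  1.9] w 0.00028271992598870126 q [ -2.  23. 108.   0.  48. -15.]
```

View pics/z6.png

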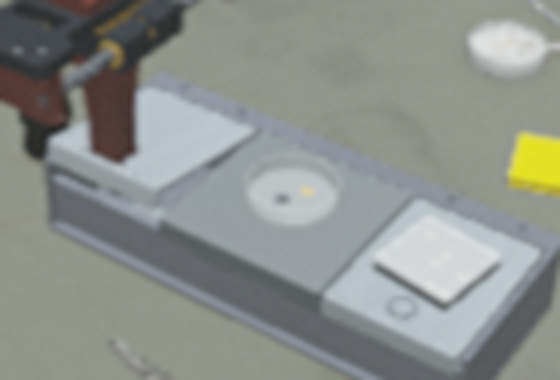

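The latch has let go and the lid is following the finger up. I'll rise clear.

Emit:
move_arm([
  [[0,0,-0.004],[0,0,0],-1],
  [[0,0,-0.004],[0,0,0],-1],
  [[0,0,-0.004],[0,0,0],-1],
  [[0,0,-0.005],[0,0,0],-1],
  [[0,0,-0.005],[0,0,0],-1],
  [[0,0,-0.006],[0,0,0],-1],
  [[0,0,-0.01],[0,0,0],-1],
  [[0,0,-0.02],[0,0,0],-1],
  [[0,0,-0.03],[0,0,0],-1],
  [[0,0,-0.03],[0,0,0],-1],
  [[0,0,-0.03],[0,0,0],-1],
])

```text
time_s: 9.5
tcp_pos: [0.4911, 0.0556, 0.2211]
ee_rot: [[0.974, 0.227, -0.002], [0.227, -0.974, -0.0], [-0.002, -0.0, -1.0]]
contact_force: [0.5, -0.1, -0.3]
grip_width: 0.0005
```

Emit:
move_arm([
  [[-0.01,-0.035,0],[0,0,0],-1],
  [[-0.01,-0.035,0],[0,0,0],-1],
  [[-0.01,-0.035,0],[0,0,0],-1],
  [[-0.01,-0.035,0],[0,0,0],-1],
  [[-0.01,-0.035,0],[0,0,0],-1],
  [[0,0,0],[0,0,0],-1],
  [[0,0,0],[0,0,0],-1],
  [[0,0,0],[0,0,0],-1],
])

```text
time_s: 10.17
tcp_pos: [0.404, 0.2143, 0.2199]
ee_rot: [[0.974, 0.228, -0.0], [0.228, -0.974, -0.001], [-0.0, 0.001, -1.0]]
contact_force: [1.0, -0.7, -0.1]
grip_width: 0.0002
```

```bash
python3 -c "
from h import *
where()
im=snapshot('scene')[165:260,270:410]
cv2.imwrite('pics/z7.png',cv2.resize(im,None,fx=4,fy=4,interpolation=cv2.INTER_CUBIC))
im=snapshot('top')[165:280,235:400]
cv2.imwrite('pics/z8.png',cv2.resize(im,None,fx=4.5,fy=4.5,interpolation=cv2.INTER_CUBIC))
for c in ('top','scene'):
  for n in ('dish','pack'): print(c,n,[w2b(d['location'])*1e3 for d in spot_in(c,n)[:1]])"
```

```text
t 10.1667 box mm [-99.2 273.3] z 219.9 yaw 0.07237660107974264 F [ 1.  -0.7 -0.1] w 0.0002249684110544672 q [ 19.   9. 104.  -0.  68.   6.]
top dish [array([-3.24597681, -0.27135691])]
top pack [array([-239.14840041, -143.94267116])]
scene dish [array([-3.78931529,  1.80584873])]
scene pack [array([-208.48975083,   16.4834402 ])]
```

View pics/z7.png

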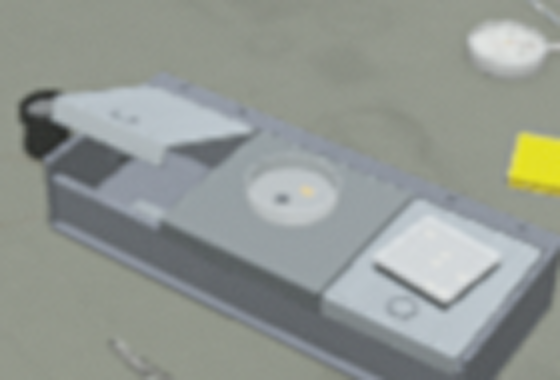

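View pics/z8.png

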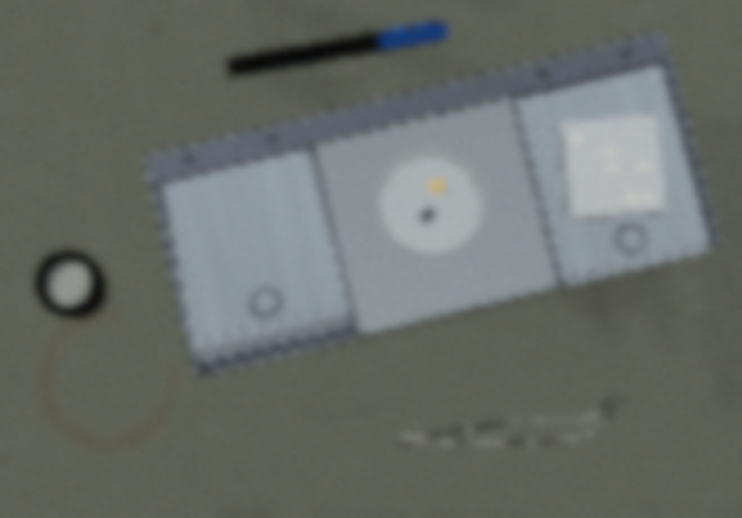

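The left lid is ajar, the dish is in mid-panel, and the pack is on its shut lid. The bystanders in view look undisturbed. Handing in.

```bash
python3 -c "
from plant import *
print(job_done())"
```

```text
the job is handed in; nothing more can be done
None
```

The job is done and handed in at about 10.5 s on the robot's clock; no verdict is reported.

- **Dish:** I slid it off the left lid with two fingertips held about 36 mm apart. It now lies wholly on the middle panel, near box (-3, 0) mm. Both cameras agree to about 2 mm, and the edge margin is about 25 mm.
- **Left lid:** I pressed it about 6 mm at its front mark with about 5 N. The catch let go and the lid followed the finger up. The last pictures show it standing ajar with the arm clear.
- **Pack and right lid:** In the last pictures the right lid is still flush and shut, with the chip tray on it in its original place.
- **Bystanders:** Loupe, tweezers and marker look undisturbed in the last pictures. The vial was outside the close-ups I viewed at the end, but the arm never went near it.
- **Check that disagreed:** In the final check the network's best match for "pack" was a look-alike on the bench. I therefore judged the tray from the pictures alone.

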